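Unfold a leaning chart's back leg and stand it on the desk

TASK

The framed reference chart has been leaned face-in against the tube rack with the leg on its back folded in, so nobody sorting tubes can read it. Swing the leg all the way open to its stop and stand the chart upright on the desk on its bottom edge and its leg, with its face towards the rack and leaning on nothing else, then let go. Leave the rack, the lying tube, the roll of tape and the pen where they are.

Things in the scene. Friction and masses are not known exactly. Their poses are not given: they have to be found in the camera images.
- chart: Framed A5 chart, 160 wide x 220 high x 14 mm thick, 0.25 to 0.5 kg. Origin: centre of the bottom edge. z runs up to the top edge, y along the width, x from printed face (x = -7 mm) to grey back (+7 mm). It starts leaning 38 degrees off vertical, face down on the tube caps, bottom edge on the desk, back uppermost. On its open leg it stands leaning back 22 degrees, leg end about 100 mm behind the bottom edge.
- leg (a joint): Leg angle: 0 folded flat, 0.70 rad fully open at its stop; starts at 0 to 0.05. The hinge runs along the chart's y through x = 17, z = 158 mm in the chart's frame; the free end swings away from the back, towards +x. Light friction hinge (0.045 N m): it stays where it is left; the standing chart's weight presses it open.
- leg_foot (a point): Middle of the leg's free end (rubber tip 38 wide, 11 mm thick). The leg is a black bar 150 mm long from hinge to end, 34 wide, 10 thick; folded it lies down the middle of the back, free end by the bottom edge, underside 5 mm off the back, both long edges free to be pinched. z points from free end to hinge, y along the hinge; when folded its axes are the chart's.
- chart_top (a point): Middle of the frame's top edge, 220 mm up the chart's z from its origin; axes as the chart's. The top 50 mm of the frame stands clear above the rack with nothing on either side, so the edge can be pinched across its 14 mm thickness, in the plane of the chart.
- chart_left (a point): Underside of the rubber foot at the chart's y = +62 mm; feet are 24 wide, 4 high and 12 mm deep (x = -6 to +6 mm). They grip the desk, but the leaning chart slides if the leg is tugged beyond its stop.
- chart_right (a point): Underside of the like rubber foot at the chart's y = -62 mm
- rack: black foam rack full of red-capped sample tubes, 5 x 10, loose, about 1 kg: 249 mm along its x, 151 mm along its y, 106 mm high over the caps. Origin: centre of the underside. The chart leans on the caps along its +y side; the desk beyond the chart is free for standing it up
- lying_tube: sample tube with a red cap lying on the desk, 100 x 22 mm; leave it there
- tape: roll of beige tape lying flat on the desk, 73 mm across, 18 mm high; origin at the centre of its underside; leave it there
- pen: blue pen lying on the desk near its front edge, 128 x 12 mm; leave it there

How it is judged:
By the outcome, as a careful person would: the job done as asked, in the order asked, and still so for the second after the job is handed in, with the robot touching nothing.
It also fails if it takes over 67 s, if anything falls off the work surface, if the arm or the gripper's body presses on something with over 40 N, if the wrist force passes 120 N, or if a joint passes its speed limit or range.

ROBOT

A 6-joint arm with a two-finger parallel gripper is mounted at the origin on a cart in front of the work surface, level with it; the furniture and walls round the work are solid. World frame = base frame: x ahead of the robot, y to its left, z up, the work surface at z = 0. Lengths are in mm, angles in rad, forces in N, time in s.
With the tool pointing down it reaches from about 350 to 875 mm from the base axis. Payload 15.5 kg.
Tool frame: the origin (TCP) lies between the finger pads; the fingertips stand 8 mm ahead of it and the grasp point (between the pads) lies 11 mm behind it; z points along the fingers, y is the line along which they close (so a half turn about z gives the same grasp; the last joint's range is limited). The gripper opens to 85 mm and grips with 20 to 120 N. Pads are 22 mm wide; open, the fingers measure 114 mm over their backs; the gripper's body (76 mm by 85 mm) begins 54 mm behind the grasp point. The pads swing forward as they close: fully open they stand 13 mm farther back than shut.
Start: joints at [-1.421, 0.494, 1.345, -0, 1.302, -0.096], TCP at [151.478, -606.367, 239.277] pointing down, gripper open.
Joint ranges: [-2.91, 2.91], [-0.82, 2.16], [0.22, 2.67], [-1.22, 4.37], [0.12, 2.79], [-3.08, 3.08]. Speed limits (rad/s): [1.89, 1.89, 2.57, 3.01, 3.01, 3.01].

INTERFACE

Orientations are given as a unit quaternion [w, x, y, z].
In Python, from cell import sense, eyes, manip gives the robot as it stands. The module is installed in compiled form; this text tells all that it offers.
- The arm moves only by the tool play_rows, never from a script. Its argument "plan" is one flat list of numbers, 7 for each row, row after row: the shift along the tool's x, y, z as a fraction of full scale, then the turn, a rotation vector about the tool's x, y, z as a fraction of full scale, then the gripper command: -1 is shut, 1 is fully open, values between are in proportion. In form: [tx, ty, tz, wx, wy, wz, fingers, tx, ty, tz, wx, wy, wz, fingers, ...]. A call has 1 to 10 rows; each row shifts and turns the commanded pose from where the row before left it, along the tool's axes as they then stand; what a row does not reach is not made up. Full scale, the value 1, is 0.05 m for a shift and 4 degrees for a turn. A row lasts 1/10 s, in which the tool goes at most 50 mm and 8.59 degrees, less where a joint would pass 70% of its speed; a pose out of reach is approached as far as the arm can. A call with a number of a shift or a turn outside -1 to 1 is refused whole. A call with a gripper value outside its range is refused whole. The fingers move at their own pace and stop on an object; "newtons" is the grip in N (left out, the last holds). Time passes only in rows, so rows that do not move let the fingers close. It gives the time, the measured TCP pose, the force, the opening and the grip force at its end, in the units of the state.
- sense(): the state, without advancing time (a new reading comes with each control period).
- eyes.get_image(name): name is "scene" or "side" or "wrist"; returns the picture (384x512x3 uint8, red, green, blue); there is no depth.
- eyes.camera_info(name): a dict with "fx", "fy", "cx", "cy" (pixels), "world_to_cam" (4x4, takes a point from world to camera coordinates); the wrist camera has in their place "T_tool_cam" (4x4, takes a point from camera to tool coordinates, whose origin is the TCP and whose axes are the flange's). Camera axes: x right, y up, looking along -z (the intrinsics and any distortion apply to the point x, -y, -z); pixel columns grow to the right and rows downward; lengths in mm; the calibration is good to about 2 mm. A picture is of the moment at which its call begins: read the wrist's pose just before it. camera_info takes no time and is no camera call.
- manip.finish_job(): hands the job in; it is judged then, once.
The state is a dict: "time_s": time; "joint_pos": joint angles; "qd": joint speeds; "tau": joint torques, N m; "position": TCP position; "eef_rot": TCP orientation; "ft_force": force on the tool from outside, world axes, zero at the start; "ft_torque": the same for the moment, N m; "opening": finger opening in mm; "finger_force": force on a finger pad.
Only numpy, scipy, OpenCV 4.12 (cv2) and the standard library are available. Lean on these libraries where they do the work, as an engineer would, in place of code of your own. Each camera call takes 0.05 s, during which the arm holds its last target. There are 200 camera calls.

## Working session

There is one attempt and no reset: what is moved stays moved. The work goes in short steps, Python scripts to look and compute and a tool call to move; the robot and the scene stay as the last step left them, time stands still between calls to the robot, and variables do not carry over. Pictures are saved under pics/ and viewed, at most 10 in all, crops included, and the job is handed in when it is done.

Besides the shell and the picture viewer there is one more tool, called after "Emit:" as name(argument=value, ...) on one line, values as JSON. play_rows: Moves the arm, as the interface text tells. Its arguments: {"type":"object","properties":{"plan":{"type":"array"},"newtons":{"type":"number"}},"required":["plan"]}

```bash
mkdir -p pics
cat > h.py <<'E'
import numpy as np,cv2
from scipy.spatial.transform import Rotation as R
from cell import sense,eyes,manip
E
python3 - <<'E'
from h import *
s=sense(); print(s)
for n in ("scene","side"):
    cv2.imwrite(f"pics/{n}0.png",cv2.cvtColor(eyes.get_image(n),cv2.COLOR_RGB2BGR))
    i=eyes.camera_info(n);print(n,{k:(np.round(v,4).tolist()) for k,v in i.items()})
print(eyes.camera_info("wrist"))
E
```

```text
{'time_s': 0.0, 'joint_pos': array([-1.42151504e+00,  4.94185997e-01,  1.34615941e+00, -2.45334222e-05,
        1.30253415e+00, -9.55274429e-02]), 'qd': array([ 0.00165006, -0.00193178, -0.00014358,  0.00042564, -0.00039233,
       -0.00091887]), 'tau': array([ 7.44555378e-03, -8.82152295e+01, -3.83869278e+01,  1.29484647e-04,
        9.82636440e-03, -5.18691888e-05]), 'position': array([ 151.40426621, -605.99521207,  238.68893633]), 'eef_rot': array([-6.42899600e-04,  9.92517331e-01,  1.22102144e-01, -2.91134704e-05]), 'ft_force': array([ 0.05271504,  0.12967964, -0.00033678]), 'ft_torque': array([-0.01067131,  0.01457817,  0.0713033 ]), 'finger_force': 0.0, 'opening': 85.58722634196474}
scene {'fx': 435.5059, 'fy': 435.5059, 'cx': 250.7816, 'cy': 194.8254, 'world_to_cam': [[-0.4912, -0.8708, 0.0191, 214.0186], [0.5815, -0.3116, 0.7516, -419.4909], [-0.6485, 0.3803, 0.6594, -995.87], [0.0, 0.0, 0.0, 1.0]]}
side {'fx': 409.3038, 'fy': 409.3038, 'cx': 256.8772, 'cy': 189.68, 'world_to_cam': [[-0.5665, 0.8238, -0.0188, 367.0012], [-0.4287, -0.2751, 0.8605, 86.9857], [0.7038, 0.4956, 0.5091, -1497.9631], [0.0, 0.0, 0.0, 1.0]]}
{'fx': 290.80323993569414, 'fy': 290.80323993569414, 'cx': 256.34541437915857, 'cy': 188.87005155516266, 'T_tool_cam': array([[-5.16630712e-04,  9.59672389e-01,  2.81120328e-01,
         7.13287739e+01],
       [ 9.99999517e-01,  7.30707635e-04, -6.56692029e-04,
         3.18395429e-01],
       [-8.35625979e-04,  2.81119853e-01, -9.59672304e-01,
        -1.33915728e+02],
       [ 0.00000000e+00,  0.00000000e+00,  0.00000000e+00,
         1.00000000e+00]])}
```

View pics/scene0.png

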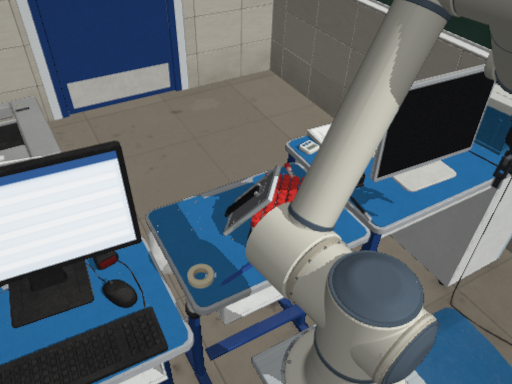

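View pics/side0.png

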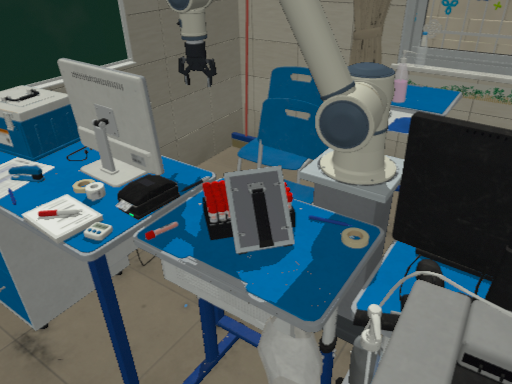

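The side picture shows the chart's grey back, with corners near (225,172), (283,167), (294,245) and (235,252). The leg runs down the middle and the tape is at (355,238). I'll zoom in for the exact corners.

Run:
```python
import cv2,numpy as np
a=cv2.imread("pics/side0.png")[155:265,195:305]; b=cv2.imread("pics/scene0.png")[155:265,215:305]
a=cv2.resize(a,None,fx=4,fy=4,interpolation=cv2.INTER_CUBIC);b=cv2.resize(b,None,fx=4,fy=4,interpolation=cv2.INTER_CUBIC)
for im,u0 in((a,195),(b,215)):
    for k in range(0,im.shape[1],40): cv2.putText(im,str(u0+k//4),(k,8),0,.3,(255,255,255)); cv2.line(im,(k,0),(k,4),(255,255,255))
    for k in range(0,im.shape[0],40): cv2.putText(im,str(155+k//4),(0,k+4),0,.3,(255,255,255))
cv2.imwrite("pics/crop0.png",np.hstack([a,b]))
```

```text
(no output)
```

View pics/crop0.png

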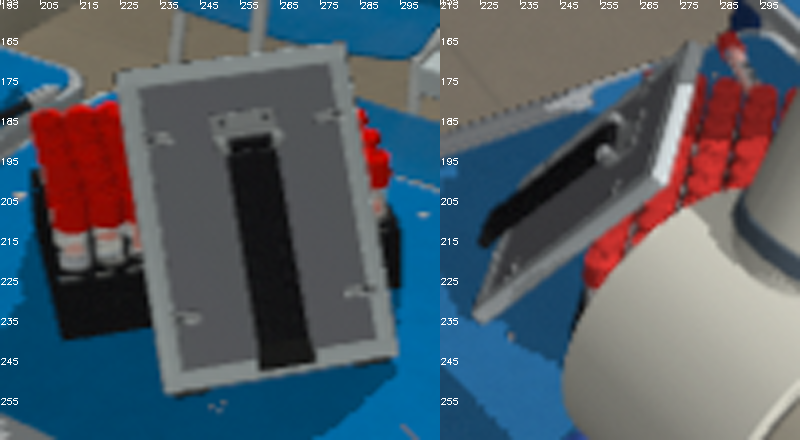

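```bash
cat >> h.py <<'E'
def proj(n,P):
    i=eyes.camera_info(n);W=i["world_to_cam"];c=np.atleast_2d(P)@W[:3,:3].T+W[:3,3]
    return np.c_[i["cx"]+i["fx"]*c[:,0]/-c[:,2],i["cy"]-i["fy"]*c[:,1]/-c[:,2]]
def ray(n,uv,z):
    i=eyes.camera_info(n);W=i["world_to_cam"];d=np.array([(uv[0]-i["cx"])/i["fx"],-(uv[1]-i["cy"])/i["fy"],-1])
    d=W[:3,:3].T@d;o=-W[:3,:3].T@W[:3,3];return o+d*(z-o[2])/d[2]
def chartR(yaw,t):  # x back normal horizontal dir at yaw; leaning away t: z tilts toward -x
    return R.from_euler('z',yaw).as_matrix()@R.from_euler('y',-t).as_matrix()
E
python3 - <<'E'
from h import *
from scipy.optimize import least_squares
obs=[("side",(7,-80,220),(225,173)),("side",(7,80,220),(281,165.75)),("side",(7,80,0),(294.5,243.8)),("side",(7,-80,0),(236.75,253.8)),
("side",(22,-17,8),(260.3,247.5)),("side",(22,17,8),(273.7,245.5))]
def res(p,full=0):
    M=chartR(p[3],p[4]);r=[]
    for n,l,uv in obs:r+=list(proj(n,p[:3]+M@np.array(l,float))[0]-uv)
    r=np.array(r);return r if full else np.r_[r,(p[2]-3)/3,(p[4]-.663)/.02]
g=ray("side",(265.6,248.8),0);print(g)
s=least_squares(res,[g[0],g[1],2,0.9,.66]);p=s.x
print(p[:3],np.degrees(p[3:]),res(p,1).round(1))
M=chartR(p[3],p[4])
print("scene",proj("scene",p[:3]+np.array([(7,-80,220),(7,80,220),(7,80,0)])@M.T).round(1))
for n,l in(("top",(0,0,220)),("bL",(0,80,0)),("bR",(0,-80,0)),("tL",(0,80,220)),("tR",(0,-80,220)),("hinge",(17,0,158)),("foot",(17,0,8))):print(n,(p[:3]+M@np.array(l)).round(0))
print("tape",ray("side",(355,238),9),"tube",ray("side",(150,233),11),ray("side",(178,223),11),"pen",ray("side",(310,217),6),ray("side",(350,222),6))
print("tcp R",sense()["eef_rot"])
E
```

```text
[582.70347416 -16.43072954   0.        ]
[585.29473203 -13.99159546   0.85991186] [48.00566831 38.42864275] [-0.9 -0.6  0.4 -0.7  0.6  0.7 -0.   0.5  0.3 -0.2 -0.5 -0.3]
scene [[280.1 165. ]
 [270.2 199.7]
 [223.1 234.9]]
top [ 494. -116.  173.]
bL [526.  40.   1.]
bR [645. -68.   1.]
tL [434. -62. 173.]
tR [ 553. -169.  173.]
hinge [529. -77. 135.]
foot [591.  -8.  18.]
tape [420.09254269 167.92194317   9.        ] tube [ 713.14164073 -318.86011809   11.        ] [ 634.55819845 -286.74302076   11.        ] pen [393.26078478  15.76224154   6.        ] [353.13487844 124.64227631   6.        ]
tcp R [-5.66697533e-04  9.92519065e-01  1.22088429e-01 -1.00572088e-05]
```

```bash
cat >> h.py <<'E'
P0=np.array([585.3,-14,.9]);YAW=np.radians(48);TILT=np.radians(38.4)
B=np.array([np.cos(YAW),np.sin(YAW),0]);CY=np.array([-np.sin(YAW),np.cos(YAW),0])
def toolR(tau):  # tool y=-chart y, z = down tilted back to robot by tau(deg)
    t=np.radians(tau);z=np.array([0,0,-1])*np.cos(t)-B*np.sin(t);y=-CY;return np.c_[np.cross(y,z),y,z]
def rot():
    q=sense()["eef_rot"];return R.from_quat(np.r_[q[1:],q[0]]).as_matrix()
def rows(poses,f,p=None,M=None):
    p=sense()["position"] if p is None else p;M=rot() if M is None else M
    for q,N in poses:
        t=M.T@(q-p)/50;w=np.degrees(R.from_matrix(M.T@N).as_rotvec())/4
        r=np.r_[t,w].round(2)
        print(",".join(f"{v:g}" for v in r)+f",{f},", "!!" if abs(r).max()>1 else "")
        p=p+M@(r[:3]*50);M=M@R.from_rotvec(np.radians(r[3:]*4)).as_matrix()
def line(q,N,n,p=None,M=None):
    p=sense()["position"] if p is None else p;M=rot() if M is None else M
    d=R.from_matrix(M.T@N).as_rotvec()
    return [(p+(q-p)*k/n,M@R.from_rotvec(d*k/n).as_matrix()) for k in range(1,n+1)]
def chart(l,th=TILT):return P0+chartR(YAW,th)@np.array(l,float)
E
python3 - <<'E'
from h import *
N=toolR(40);g=chart((19,0,60));pre=g-90*N[:,2]
print(g,pre)
print("place on side/scene",proj("side",[652,60,0]),proj("scene",[652,60,0]),"edges",ray("side",(325,328),0),ray("side",(140,240),0),ray("side",(385,235),0),ray("side",(235,285),0))
v=pre+np.array([0,0,110]);s=sense()
a=np.array([420,-240,330.])
D=toolR(0)
rows(line(a,D,9),0.2)
print();rows(line(v,D,9,a,D),0.2,a,D)
E
```

```text
[570.32573284 -30.63060851  59.72341526] [609.03553051  12.36097723 128.66741515]
place on side/scene [[275.96292395 274.44898396]] [[201.32335341 213.25487046]] edges [734.3971036  234.28503034   0.        ] [ 741.77291956 -330.42717259    0.        ] [350.51673071 228.05243228   0.        ] [736.97253097  -2.31197617   0.        ]
0.78,-0.64,-0.2,-0,-0,-0.94,0.2, 
0.81,-0.6,-0.2,-0,-0,-0.95,0.2, 
0.86,-0.53,-0.21,-0,-0,-0.94,0.2, 
0.89,-0.48,-0.2,-0.01,-0,-0.94,0.2, 
0.91,-0.43,-0.2,0,-0,-0.95,0.2, 
0.95,-0.35,-0.2,0,-0,-0.94,0.2, 
0.96,-0.3,-0.2,-0,-0.01,-0.95,0.2, 
0.98,-0.23,-0.21,-0,0,-0.94,0.2, 
1,-0.17,-0.2,-0,0,-0.94,0.2, 

0.7,-0.06,0.2,0,0,0,0.2, 
0.7,-0.07,0.21,0,0,0,0.2, 
0.69,-0.06,0.2,0,0,0,0.2, 
0.7,-0.06,0.2,0,0,0,0.2, 
0.7,-0.07,0.2,0,0,0,0.2, 
0.7,-0.06,0.21,0,0,0,0.2, 
0.69,-0.06,0.2,0,0,0,0.2, 
0.7,-0.06,0.2,0,0,0,0.2, 
0.7,-0.07,0.21,0,0,0,0.2,
```

Emit:
play_rows(plan=[0.78,-0.64,-0.2,0,0,-0.94,0.2,0.81,-0.6,-0.2,0,0,-0.95,0.2,0.86,-0.53,-0.21,0,0,-0.94,0.2,0.89,-0.48,-0.2,0,0,-0.94,0.2,0.91,-0.43,-0.2,0,0,-0.95,0.2,0.95,-0.35,-0.2,0,0,-0.94,0.2,0.96,-0.3,-0.2,0,0,-0.95,0.2,0.98,-0.23,-0.21,0,0,-0.94,0.2,1,-0.17,-0.2,0,0,-0.94,0.2], newtons=20)

```text
time_s: 1.0
position: [413.1, -248.7, 328.1]
eef_rot: [-0.0, 0.913, 0.408, 0.0]
ft_force: [1.1, -1.3, 0.6]
opening: 51.3
finger_force: 0.0
```

Emit:
play_rows(plan=[0.7,-0.06,0.2,0,0,0,0.2,0.7,-0.07,0.2,0,0,0,0.2,0.7,-0.06,0.2,0,0,0,0.2,0.7,-0.06,0.2,0,0,0,0.2,0.7,-0.07,0.2,0,0,0,0.2,0.7,-0.06,0.2,0,0,0,0.2,0.7,-0.06,0.2,0,0,0,0.2,0.7,-0.06,0.2,0,0,0,0.2,0.7,-0.07,0.2,0,0,0,0.2,0,0,0,0,0,0,0.2])

```text
time_s: 2.0
position: [603.1, 5.7, 235.8]
eef_rot: [-0.001, 0.913, 0.408, -0.001]
ft_force: [-0.7, -1.7, -0.7]
opening: 51.3
finger_force: 0.0
```

Run:
```python
from h import *
s=sense();print(s["position"],rot().round(3).tolist(),s["joint_pos"],s["opening"],s["time_s"])
N=toolR(40);g=chart((19,0,60));pre=g-90*N[:,2]
rows(line(pre,N,10),0.2)
```

```text
[603.12450578   5.71983853 235.78652403] [[0.667, 0.745, -0.002], [0.745, -0.667, 0.001], [-0.0, -0.002, -1.0]] [-8.99415405e-02  4.66768192e-01  1.40475246e+00  8.61780105e-04
  1.27194859e+00  6.40319403e-01] 51.31416744715662 2.0
0.02,0,0.21,-0,-1,0,0.2, 
0.03,0,0.22,-0,-1,0.01,0.2, 
0.05,0,0.21,-0,-1,0,0.2, 
0.06,0,0.2,-0.01,-1,0.01,0.2, 
0.08,0,0.2,0,-1,0,0.2, 
0.09,0,0.2,0,-1,0.01,0.2, 
0.1,0,0.19,-0,-1,0,0.2, 
0.12,0,0.18,-0,-0.99,0.01,0.2, 
0.12,0,0.17,-0,-1,0,0.2, 
0.15,0,0.16,-0,-1,0,0.2,
```

Emit:
play_rows(plan=[0.02,0,0.21,0,-1,0,0.2,0.03,0,0.22,0,-1,0,0.2,0.05,0,0.21,0,-1,0.01,0.2,0.06,0,0.2,0,-1,0,0.2,0.08,0,0.2,0,-1,0.01,0.2,0.09,0,0.2,0,-1,0,0.2,0.1,0,0.19,0,-1,0.01,0.2,0.12,0,0.18,0,-1,0,0.2,0.12,0,0.17,0,-1,0,0.2,0.15,0,0.16,0,-1,0,0.2])

```text
time_s: 3.0
position: [608.1, 9.0, 130.3]
eef_rot: [0.14, 0.859, 0.381, -0.314]
ft_force: [0.0, 0.5, 0.9]
opening: 51.0
finger_force: 0.0
```

Emit:
play_rows(plan=[0,0,0,0,0,0,0.2,0,0,0,0,0,0,0.2])

```text
time_s: 3.2
position: [608.2, 9.2, 130.3]
eef_rot: [0.139, 0.859, 0.381, -0.312]
ft_force: [-0.0, -0.6, 0.4]
opening: 51.4
finger_force: 0.0
```

Run:
```python
from h import *
s=sense();M=rot();print(s["position"],M.round(3).tolist(),s["joint_pos"])
N=toolR(40);g=chart((19,0,60))
rows(line(g,N,10),0.2)
im=cv2.cvtColor(eyes.get_image("wrist"),cv2.COLOR_RGB2BGR)
i=eyes.camera_info("wrist");T=i["T_tool_cam"]
pts=[chart(l) for l in((22,-17,8),(22,17,8),(22,-17,150),(22,17,150),(7,-80,0),(7,80,0),(7,80,220),(7,-80,220))]
for p in pts:
    t=M.T@(p-s["position"]);c=T[:3,:3].T@(t-T[:3,3]);u=(int(i["cx"]+i["fx"]*c[0]/-c[2]),int(i["cy"]-i["fy"]*c[1]/-c[2]))
    print(u);cv2.circle(im,u,4,(0,255,255),1)
cv2.imwrite("pics/w1.png",im)
```

```text
[608.15398155   9.21747927 130.26110727] [[0.514, 0.742, -0.431], [0.569, -0.671, -0.476], [-0.642, -0.0, -0.767]] [ 0.13913199  0.8728069   1.10025044 -0.42993458  1.72457202  0.93051953]
0.01,-0,0.18,-0,-0,-0,0.2, 
0,-0.01,0.18,-0,-0,-0,0.2, 
0.01,0,0.18,-0.01,-0,-0.01,0.2, 
0.01,-0,0.17,0,-0,0,0.2, 
0,-0,0.18,-0,-0.01,-0,0.2, 
0.01,-0.01,0.18,-0,0,-0,0.2, 
0,0,0.18,-0,0,-0.01,0.2, 
0.01,-0,0.18,-0.01,0,0,0.2, 
0.01,-0,0.18,0,-0,-0,0.2, 
0,-0.01,0.18,-0,-0,-0,0.2, 
(276, 126)
(232, 126)
(275, 302)
(233, 302)
(351, 118)
(157, 119)
(165, 370)
(345, 370)
```

View pics/w1.png

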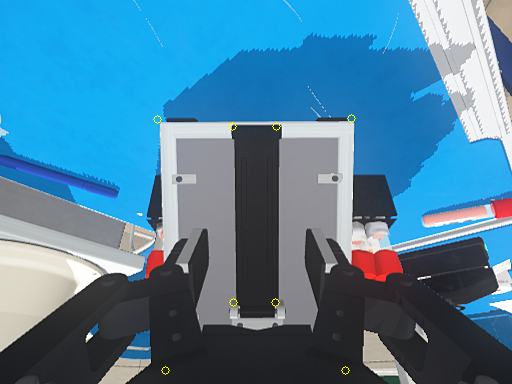

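```bash
cat >> h.py <<'E'
def wproj(P,s,M):
    i=eyes.camera_info("wrist");T=i["T_tool_cam"];c=((np.atleast_2d(P)-s)@M-T[:3,3])@T[:3,:3]
    return np.c_[i["cx"]+i["fx"]*c[:,0]/-c[:,2],i["cy"]-i["fy"]*c[:,1]/-c[:,2]]
E
python3 - <<'E'
from h import *
from scipy.optimize import least_squares
S=sense()["position"];M0=rot()
obs=[("side",(7,-80,220),(225,173)),("side",(7,80,220),(281,165.75)),("side",(7,80,0),(294.5,243.8)),("side",(7,-80,0),(236.75,253.8))]
wo=[((7,80,0),(161,122)),((7,-80,0),(354,121.5)),((22,17,50),(236,180)),((22,-17,50),(278.5,180))]
def res(p,full=0):
    M=chartR(p[3],p[4]);r=[]
    for n,l,uv in obs:r+=list(proj(n,p[:3]+M@np.array(l,float))[0]-uv)
    for k,(l,uv) in enumerate(wo):
        e=(wproj(p[:3]+M@np.array(l,float),S,M0)[0]-uv)/2; r+=list(e if k<2 else e[:1])
    r=np.array(r);return r if full else np.r_[r,(p[2]-5)/2,(p[4]-.663)/.01]
p=least_squares(res,[585,-14,2,0.84,.66]).x
print(p[:3],np.degrees(p[3:]),res(p,1).round(1))
E
```

```text
[586.69369863 -15.84722751   3.02964882] [47.6277797  38.18576409] [-1.5 -1.5  0.  -1.4 -0.2  0.3 -1.  -0.2 -0.6 -0.8 -0.3 -0.4 -0.4 -0.1]
```

```bash
sed -i 's/^P0=.*/P0=np.array([586.7,-15.9,3.0]);YAW=np.radians(47.7);TILT=np.radians(38.2)/' h.py
python3 - <<'E'
from h import *
N=toolR(40);g=chart((20.5,0,60));print(g)
rows(line(g,N,8),0.2)
E
```

```text
[572.57048091 -31.42813873  62.8287857 ]
0.01,0,0.22,0,-0,0,0.2, 
0,0,0.21,0.01,-0.01,0.01,0.2, 
0.01,0,0.22,0,-0,-0,0.2, 
0,0.01,0.22,0.01,-0,0,0.2, 
0.01,-0,0.22,0,-0.01,0,0.2, 
0.01,-0,0.21,0.01,-0,0.01,0.2, 
0,0,0.22,0,-0,-0,0.2, 
0.01,0,0.22,0,-0.01,0,0.2,
```

Emit:
play_rows(plan=[0.01,0,0.22,0,0,0,0.2,0,0,0.21,0.01,0,0,0.2,0.01,0,0.22,0,0,0,0.2,0,0.01,0.22,0.01,0,0,0.2,0.01,0,0.22,0,0,0,0.2,0.01,0,0.21,0.01,0,0,0.2,0,0,0.22,0,0,0,0.2,0.01,0,0.22,0,0,0,0.2,0,0,0,0,0,0,0.2])

```text
time_s: 4.15
position: [571.2, -31.7, 61.2]
eef_rot: [0.138, 0.859, 0.381, -0.314]
ft_force: [-0.2, -0.9, 0.0]
opening: 51.0
finger_force: 0.0
```

Emit:
play_rows(plan=[0,0,0,0,0,0,-0.1,0,0,0,0,0,0,-0.3,0,0,0,0,0,0,-0.3,0,0,0,0,0,0,-0.3], newtons=20)

```text
time_s: 4.55
position: [572.7, -30.8, 62.5]
eef_rot: [0.138, 0.859, 0.381, -0.313]
ft_force: [0.4, 0.4, -1.3]
opening: 33.5
finger_force: 26.7
```

Run:
```python
from h import *
s=sense();print(s)
M=rot();print(M,  chartR(YAW,TILT).T@(s["position"]-P0))
```

```text
{'time_s': 4.55, 'joint_pos': array([ 0.09085041,  0.9042625 ,  1.25815748, -0.44980892,  1.53598192,
        0.97340543]), 'qd': array([-0.00121523, -0.00036097,  0.00111225,  0.00165717, -0.00171506,
       -0.00015497]), 'tau': array([-4.03512502e-01, -1.07829723e+02, -2.46814066e+01, -2.80302018e+00,
        4.36724424e+00,  5.72982780e-02]), 'position': array([572.70829859, -30.78940948,  62.48275682]), 'eef_rot': array([ 0.13826628,  0.85914738,  0.38089613, -0.31251616]), 'ft_force': array([ 0.38556791,  0.40585673, -1.25878155]), 'ft_torque': array([ 0.30031038, -0.37832284,  0.10100451]), 'finger_force': 26.671984791755676, 'opening': 33.4862871787581}
[[ 5.14503579e-01  7.40912717e-01 -4.31664700e-01]
 [ 5.68070924e-01 -6.71601151e-01 -4.75654622e-01]
 [-6.42325068e-01 -4.90159796e-04 -7.66432167e-01]] [20.73016111  0.32793853 59.3785606 ]
```

Run:
```python
from h import *
s=sense();M=rot();h=chart((17,0,158));p=s["position"]
print("radius",np.linalg.norm(p-h))
for d in (2.,3.6,1.):
    Q=R.from_rotvec(-CY*np.radians(d)).as_matrix()
    print(d,(M.T@(h+Q@(p-h)-p)/50).round(3),(M.T@-CY*d/4).round(3))
```

```text
radius 98.69250202130951
2.0 [ 0.01   0.    -0.068] [-0.001  0.5    0.   ]
3.6 [ 0.017  0.    -0.123] [-0.002  0.9    0.001]
1.0 [ 0.005  0.    -0.034] [-0.    0.25  0.  ]
```

Emit:
play_rows(plan=[0.01,0,-0.068,0,0.5,0,-0.3,0.01,0,-0.068,0,0.5,0,-0.3,0.01,0,-0.068,0,0.5,0,-0.3,0.01,0,-0.068,0,0.5,0,-0.3,0.01,0,-0.068,0,0.5,0,-0.3,0.01,0,-0.068,0,0.5,0,-0.3,0.01,0,-0.068,0,0.5,0,-0.3,0.01,0,-0.068,0,0.5,0,-0.3,0.01,0,-0.068,0,0.5,0,-0.3,0.01,0,-0.068,0,0.5,0,-0.3])

```text
time_s: 5.55
position: [587.0, -14.8, 89.0]
eef_rot: [0.069, 0.901, 0.399, -0.158]
ft_force: [0.5, 0.7, -4.1]
opening: 33.5
finger_force: 26.3
```

Emit:
play_rows(plan=[0.01,0,-0.068,0,0.5,0,-0.3,0.01,0,-0.068,0,0.5,0,-0.3,0.01,0,-0.068,0,0.5,0,-0.3,0.01,0,-0.068,0,0.5,0,-0.3,0.01,0,-0.068,0,0.5,0,-0.3,0.01,0,-0.068,0,0.5,0,-0.3,0,0,0,0,0,0,-0.3])

```text
time_s: 6.25
position: [592.4, -9.3, 108.3]
eef_rot: [0.028, 0.912, 0.404, -0.063]
ft_force: [0.0, 0.9, -3.5]
opening: 33.5
finger_force: 26.3
```

Run:
```python
from h import *
s=sense();M=rot();h=chart((17,0,158));v=s["position"]-h
print(s["position"],s["ft_force"],s["ft_torque"],np.linalg.norm(v),"leg",np.arctan2(v@B,-v[2])-TILT, "tool tau",np.degrees(np.arctan2(-M[:,2]@B,-M[2,2])))
print((M.T@s["ft_force"]).round(2))
cv2.imwrite("pics/s2.png",cv2.resize(cv2.cvtColor(eyes.get_image("side"),cv2.COLOR_RGB2BGR)[130:290,170:330],None,fx=3.5,fy=3.5,interpolation=2))
```

```text
[592.35243608  -9.32168569 108.32392833] [ 1.30422768e-03  9.41112603e-01 -3.45071029e+00] [ 0.37286629 -0.37078164  0.05491798] 97.5408128846861 leg 0.5983962830940721 tool tau 7.873234943980915
[ 1.16 -0.63  3.32]
```

View pics/s2.png

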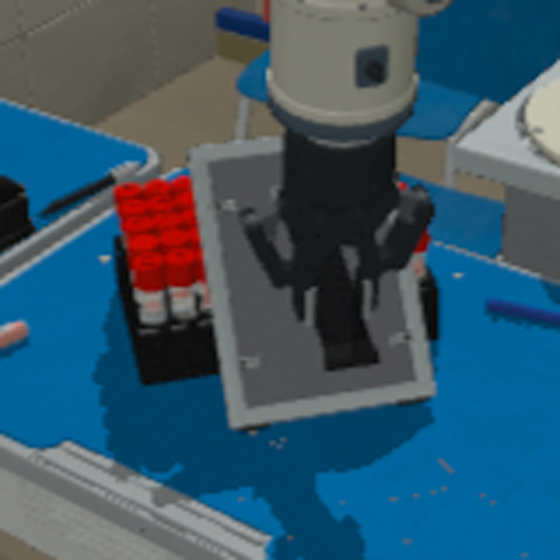

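The leg has come up off the back (its foot is now near (352,355) in the crop) and the chart hasn't moved. I'll continue in small steps to the stop.

Emit:
play_rows(plan=[0.005,0,-0.034,0,0.25,0,-0.3,0.005,0,-0.034,0,0.25,0,-0.3,0.005,0,-0.034,0,0.25,0,-0.3,0.005,0,-0.034,0,0.25,0,-0.3,0,0,0,0,0,0,-0.3])

```text
time_s: 6.8
position: [593.6, -7.8, 114.6]
eef_rot: [0.014, 0.914, 0.405, -0.032]
ft_force: [1.1, 1.7, -3.3]
opening: 33.7
finger_force: 26.3
```

Emit:
play_rows(plan=[0.005,0,-0.034,0,0.25,0,-0.3,0,0,0,0,0,0,-0.3,0,0,0,0,0,0,-0.3])

```text
time_s: 7.1
position: [593.9, -7.3, 116.0]
eef_rot: [0.01, 0.914, 0.405, -0.024]
ft_force: [0.8, 1.2, -3.2]
opening: 33.5
finger_force: 26.3
```

Emit:
play_rows(plan=[0.005,0,-0.034,0,0.25,0,-0.3,0,0,0,0,0,0,-0.3,0,0,0,0,0,0,-0.3])

```text
time_s: 7.4
position: [594.1, -7.1, 117.7]
eef_rot: [0.007, 0.914, 0.405, -0.016]
ft_force: [2.2, 1.8, -3.1]
opening: 33.2
finger_force: 26.3
```

```bash
cat > st.py <<'E'
from h import *
s=sense();M=rot();h=chart((17,0,158));v=s["position"]-h
print(s["position"],s["ft_force"].round(2),s["ft_torque"].round(2),np.linalg.norm(v),"leg",np.arctan2(v@B,-v[2])-TILT, "tool tau",np.degrees(np.arctan2(-M[:,2]@B,-M[2,2])))
E
python3 st.py
```

```text
[594.14376845  -7.09705114 117.72540722] [ 2.22  1.81 -3.06] [ 0.4  -0.38  0.  ] 97.92488521281408 leg 0.6988842879263681 tool tau 1.9851078938378848
```

Emit:
play_rows(plan=[0.005,0,-0.034,0,0.25,0,-0.3,0,0,0,0,0,0,-0.3,0,0,0,0,0,0,-0.3])

```text
time_s: 7.7
position: [594.3, -6.9, 119.4]
eef_rot: [0.003, 0.914, 0.405, -0.008]
ft_force: [1.0, 1.9, -2.1]
opening: 33.2
finger_force: 26.3
```

Emit:
play_rows(plan=[0.005,0,-0.034,0,0.25,0,-0.3,0,0,0,0,0,0,-0.3,0,0,0,0,0,0,-0.3])

```text
time_s: 8.0
position: [594.5, -6.7, 121.1]
eef_rot: [-0.0, 0.914, 0.405, -0.0]
ft_force: [1.6, 2.3, -2.5]
opening: 33.6
finger_force: 26.3
```

```bash
python3 st.py
```

```text
[594.51137069  -6.65990324 121.11788639] [ 1.6   2.31 -2.51] [ 0.52 -0.36  0.06] 97.85289167645641 leg 0.7340221578512454 tool tau -0.014410835938726498
```

```bash
cat > cmpr.py <<'E'
from h import *
a=cv2.imread("pics/side0.png");b=cv2.cvtColor(eyes.get_image("side"),cv2.COLOR_RGB2BGR)
cv2.imwrite("pics/side_now.png",b)
A=cv2.cvtColor(a,6).astype(np.float32);C=cv2.cvtColor(b,6).astype(np.float32)
for n,(x,y) in dict(TL=(228,174),BL=(238,250),BR=(292,243),mL=(231,210),ref=(160,229)).items():
    s=np.s_[y-8:y+9,x-8:x+9];print(n,np.round(cv2.phaseCorrelate(A[s].copy(),C[s].copy()),2))
E
python3 cmpr.py
```

```text
Traceback (most recent call last):
  File "cmpr.py", line 6, in <module>
    s=np.s_[y-8:y+9,x-8:x+9];print(n,np.round(cv2.phaseCorrelate(A[s].copy(),C[s].copy()),2))
                                     ~~~~~~~~^^^^^^^^^^^^^^^^^^^^^^^^^^^^^^^^^^^^^^^^^^^^^^^
ValueError: setting an array element with a sequence. The requested array has an inhomogeneous shape after 1 dimensions. The detected shape was (2,) + inhomogeneous part.
```

```bash
sed -i 's/np.round(\(cv2.phaseC.*copy())\),2)/\1/' cmpr.py; python3 cmpr.py
```

```text
TL ((-0.13348010738002358, -0.10286352674068233), 1.0420352327234952)
BL ((-0.5159885883892041, -0.9151298155202916), 0.8690296518213955)
BR ((0.25905259102985845, -0.5536831191144973), 0.9724418064694346)
mL ((0.09246164831877657, 0.13557896643689027), 1.006307581876531)
ref ((-0.0002250791605060698, -0.05368730672504718), 0.9558693759235335)
```

Emit:
play_rows(plan=[0,0,0,0,0,0,0.2,0,0,0,0,0,0,0.2,0,0,0,0,0,0,0.2,0,0,-0.3,0,0,0,0.2,0,0,-0.5,0,0,0,0.2,0,0,-0.5,0,0,0,0.2,0,0,-0.5,0,0,0,0.2,0,0,-0.5,0,0,0,0.2,0,0,-0.5,0,0,0,0.2,0,0,0,0,0,0,0.2])

```text
time_s: 9.1
position: [596.1, -6.9, 264.4]
eef_rot: [0.001, 0.914, 0.405, 0.002]
ft_force: [0.3, -0.9, -0.0]
opening: 51.0
finger_force: 0.0
```

```bash
cat >> h.py <<'E'
def topR(th):
    C=chartR(YAW,th);return np.c_[C[:,1],C[:,0],-C[:,2]]
E
python3 cmpr.py;python3 - <<'E'
from h import *
N=topR(TILT)
a=chart((0,0,325));b=chart((0,0,255))
print(a,b)
L=line(a,N,24); rows(L,0.2)
cv2.imwrite("pics/s3.png",cv2.resize(cv2.imread("pics/side_now.png")[130:290,170:330],None,fx=3.5,fy=3.5,interpolation=2))
E
```

```text
TL ((-0.17775623693846931, 0.14512722018026558), 1.009492685397466)
BL ((-0.3330403837593465, 0.4210780001386851), 0.9981475396104801)
BR ((-0.10529554114364181, 0.8614230807392946), 0.8881193502449695)
mL ((-0.06304727134791932, 0.14186619853027516), 1.0328537126382191)
ref ((-0.021690638757929648, -0.08410261684005604), 0.9566711069625101)
[ 451.43610873 -164.55307555  258.40349028] [ 480.56986992 -132.53549004  203.39350776]
-0.18,-0,0,-0.31,0.31,-0.9,0.2, 
-0.18,-0.01,0,-0.31,0.31,-0.9,0.2, 
-0.17,-0.02,-0,-0.31,0.31,-0.9,0.2, 
-0.18,-0.04,-0.01,-0.31,0.31,-0.89,0.2, 
-0.17,-0.04,-0.02,-0.31,0.31,-0.9,0.2, 
-0.17,-0.06,-0.01,-0.31,0.32,-0.9,0.2, 
-0.16,-0.06,-0.03,-0.31,0.31,-0.9,0.2, 
-0.16,-0.07,-0.03,-0.31,0.31,-0.9,0.2, 
-0.15,-0.09,-0.03,-0.31,0.31,-0.9,0.2, 
-0.15,-0.09,-0.04,-0.31,0.31,-0.89,0.2, 
-0.14,-0.1,-0.04,-0.31,0.31,-0.9,0.2, 
-0.13,-0.11,-0.05,-0.31,0.31,-0.9,0.2, 
-0.13,-0.11,-0.06,-0.31,0.31,-0.9,0.2, 
-0.11,-0.12,-0.06,-0.31,0.31,-0.9,0.2, 
-0.11,-0.13,-0.06,-0.31,0.31,-0.9,0.2, 
-0.1,-0.13,-0.07,-0.31,0.31,-0.9,0.2, 
-0.09,-0.14,-0.08,-0.31,0.31,-0.89,0.2, 
-0.07,-0.13,-0.08,-0.32,0.32,-0.9,0.2, 
-0.07,-0.15,-0.08,-0.31,0.31,-0.9,0.2, 
-0.06,-0.14,-0.09,-0.31,0.31,-0.9,0.2, 
-0.04,-0.15,-0.09,-0.31,0.31,-0.9,0.2, 
-0.03,-0.14,-0.1,-0.31,0.31,-0.9,0.2, 
-0.03,-0.15,-0.1,-0.31,0.31,-0.89,0.2, 
-0.01,-0.14,-0.1,-0.31,0.31,-0.9,0.2,
```

View pics/s3.png

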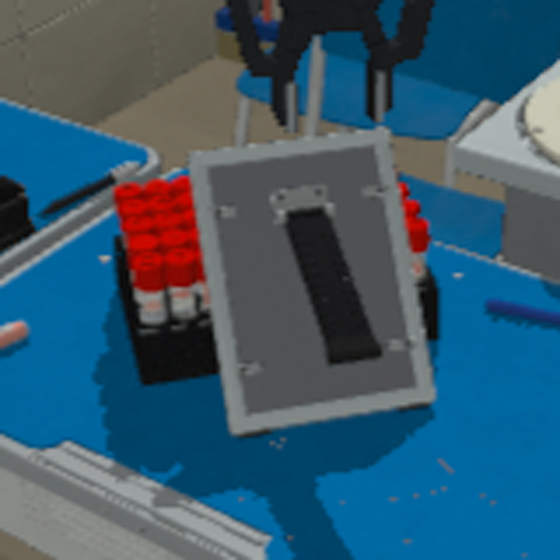

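Run:
```python
from h import *
for a in (.5,.6,.65,.7,.75):
    f=lambda x,y,z:chart(np.array([17,0,158])+R.from_euler('y',-a).apply([x,y,z]))
    print(a,*(proj("side",f(x,y,-150))[0].round(1) for x in(-5,5) for y in(-19,19)))
```

```text
0.5 [262.3 240.1] [277.2 237.8] [262.7 238.1] [277.6 235.7]
0.6 [262.8 237. ] [277.9 234.6] [263.1 234.5] [278.2 232.2]
0.65 [263.  235.2] [278.1 232.8] [263.2 232.5] [278.4 230.2]
0.7 [263.2 233.2] [278.4 230.8] [263.3 230.4] [278.6 228. ]
0.75 [263.3 231.1] [278.6 228.8] [263.4 228.2] [278.8 225.8]
```

The crop shows the leg swung out, with its end at about (330,363)–(381,352). That matches the projection for 0.70 rad, so the leg is at its stop. The chart still leans where it was. Next I'll grasp the top edge.

Emit:
play_rows(plan=[-0.18,0,0,-0.31,0.31,-0.9,0.2,-0.18,-0.01,0,-0.31,0.31,-0.9,0.2,-0.17,-0.02,0,-0.31,0.31,-0.9,0.2,-0.18,-0.04,-0.01,-0.31,0.31,-0.9,0.2,-0.17,-0.04,-0.02,-0.31,0.31,-0.9,0.2,-0.17,-0.06,-0.01,-0.31,0.31,-0.9,0.2,-0.16,-0.06,-0.03,-0.31,0.31,-0.9,0.2,-0.16,-0.07,-0.03,-0.31,0.31,-0.9,0.2])

```text
time_s: 9.95
position: [546.0, -59.5, 258.9]
eef_rot: [0.043, 0.778, 0.617, 0.113]
ft_force: [0.2, -0.7, -0.3]
opening: 51.5
finger_force: 0.0
```

Emit:
play_rows(plan=[-0.15,-0.09,-0.03,-0.31,0.31,-0.9,0.2,-0.15,-0.09,-0.04,-0.31,0.31,-0.9,0.2,-0.14,-0.1,-0.04,-0.31,0.31,-0.9,0.2,-0.13,-0.11,-0.05,-0.31,0.31,-0.9,0.2,-0.13,-0.11,-0.06,-0.31,0.31,-0.9,0.2,-0.11,-0.12,-0.06,-0.31,0.31,-0.9,0.2,-0.11,-0.13,-0.06,-0.31,0.31,-0.9,0.2,-0.1,-0.13,-0.07,-0.31,0.31,-0.9,0.2])

```text
time_s: 10.75
position: [498.1, -112.0, 257.6]
eef_rot: [0.083, 0.581, 0.78, 0.217]
ft_force: [0.5, -0.1, -0.1]
opening: 51.3
finger_force: 0.0
```

Emit:
play_rows(plan=[-0.09,-0.14,-0.08,-0.31,0.31,-0.9,0.2,-0.07,-0.13,-0.08,-0.31,0.31,-0.9,0.2,-0.07,-0.15,-0.08,-0.31,0.31,-0.9,0.2,-0.06,-0.14,-0.09,-0.31,0.31,-0.9,0.2,-0.04,-0.15,-0.09,-0.31,0.31,-0.9,0.2,-0.03,-0.14,-0.1,-0.31,0.31,-0.9,0.2,-0.03,-0.15,-0.1,-0.31,0.31,-0.9,0.2,-0.01,-0.14,-0.1,-0.31,0.31,-0.9,0.2,0,0,0,0,0,0,0.2,0,0,0,0,0,0,0.2])

```text
time_s: 11.75
position: [450.9, -164.5, 256.6]
eef_rot: [0.116, 0.342, 0.882, 0.304]
ft_force: [-0.8, -0.3, 0.1]
opening: 51.3
finger_force: 0.0
```

Run:
```python
from h import *
s=sense();M=rot();N=topR(TILT)
print(s["position"],s["joint_pos"],np.degrees(R.from_matrix(M.T@N).as_rotvec()))
im=cv2.cvtColor(eyes.get_image("wrist"),cv2.COLOR_RGB2BGR)
for l in((7,-80,220),(7,80,220),(-7,-80,220),(-7,80,220)):
    u=wproj(chart(l),s["position"],M)[0];print(l,u);cv2.circle(im,tuple(u.astype(int).tolist()),4,(0,255,255),1)
cv2.imwrite("pics/w4.png",im)
print();rows(line(chart((0,0,235)),N,6),0.2)
```

```text
[ 450.89446184 -164.47260144  256.58509548] [-0.91666911  0.31464437  1.83726162  0.69927364  1.22422062 -2.07298683] [-0.21045403 -0.11574773 -0.14349146]
(7, -80, 220) [266.73442218 273.29299705]
(7, 80, 220) [268.29133728  92.55262299]
(-7, -80, 220) [251.71322471 273.2912841 ]
(-7, 80, 220) [250.29352951  92.60160366]

-0,0,0.3,-0.01,-0,-0,0.2, 
-0.01,0.01,0.29,-0.01,-0.01,-0.01,0.2, 
0,0,0.3,-0.01,-0,-0,0.2, 
0,0.01,0.29,-0.01,-0.01,-0.01,0.2, 
-0,-0,0.3,-0,-0,0,0.2, 
-0,0,0.3,-0.01,-0.01,-0,0.2,
```

View pics/w4.png

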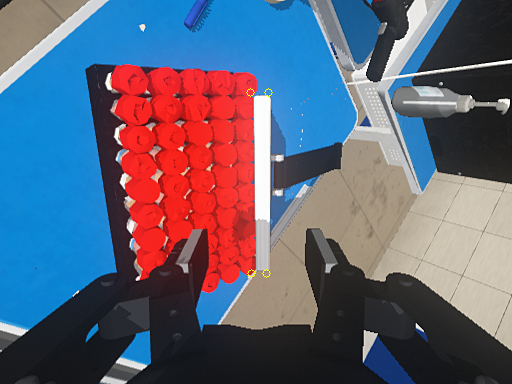

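Emit:
play_rows(plan=[0,0.02,0.3,-0.01,0,0,0.2,0,0.02,0.3,-0.01,-0.01,-0.01,0.2,0,0.01,0.3,-0.01,0,0,0.2,0,0.01,0.3,-0.01,-0.01,-0.01,0.2,0,0,0.3,0,0,0,0.2,0,0,0.3,-0.01,-0.01,0,0.2,0,0,0.3,0,0,0,0.2,0,0,0.3,0,0,0,0.2,0,0,0.15,0,0,0,0.2,0,0,0,0,0,0,0.2])

```text
time_s: 12.8
position: [505.5, -103.5, 158.4]
eef_rot: [0.118, 0.34, 0.882, 0.305]
ft_force: [0.9, 0.3, 0.3]
opening: 51.3
finger_force: 0.0
```

Run:
```python
from h import *
s=sense();C=chartR(YAW,TILT);print(C.T@(s["position"]-P0),s["ft_force"])
im=cv2.cvtColor(eyes.get_image("wrist"),cv2.COLOR_RGB2BGR);cv2.imwrite("pics/w5.png",im)
```

```text
[  2.22197984   1.08664941 195.96727042] [0.90284422 0.27385221 0.2953784 ]
```

View pics/w5.png

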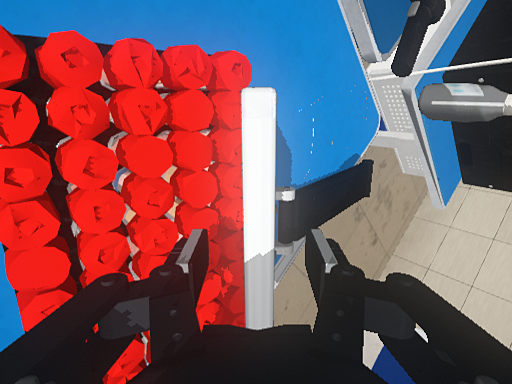

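Emit:
play_rows(plan=[0,0,0,0,0,0,-0.4,0,0,0,0,0,0,-0.8,0,0,0,0,0,0,-1,0,0,0,0,0,0,-1,0,0,0,0,0,0,-1], newtons=60)

```text
time_s: 13.35
position: [506.0, -104.5, 159.6]
eef_rot: [0.119, 0.34, 0.881, 0.306]
ft_force: [4.0, 3.1, 5.8]
opening: 12.9
finger_force: 61.6
```

Run:
```python
from h import *
s=sense();M=rot();p=s["position"];print(p,s["ft_force"],s["opening"],s["finger_force"])
c=chartR(YAW,TILT).T@(p-P0);print(c)
N=topR(TILT);D=N.T@M
up=np.array([0,0,1.])
poses=[]
for k in range(1,7): poses.append((p+(B*20+up*30)*k/6,M))
th1=-np.radians(22)
for k in range(1,23):
    Q=R.from_rotvec(CY*(TILT-th1)*k/22).as_matrix()
    o=P0+B*20+up*30
    poses.append((o+Q@(p-P0),Q@M))
rows(poses,-1)
```

```text
[ 506.03681119 -104.46495559  159.61614205] [3.9658072  3.06498105 5.80342121] 12.858028457465169 61.57319080084562
[2.71279406e+00 5.56792974e-02 1.97158705e+02]
-0,0.11,-0.04,0,0,0,-1, 
-0,0.12,-0.03,0,0,0,-1, 
-0,0.11,-0.04,0,0,0,-1, 
-0,0.12,-0.04,0,0,0,-1, 
-0,0.11,-0.04,0,0,0,-1, 
-0,0.12,-0.03,0,0,0,-1, 
-0,0.18,0,0.68,0,-0,-1, 
-0,0.19,0.01,0.69,0,-0,-1, 
-0,0.19,0.01,0.68,0,-0,-1, 
-0,0.19,0.01,0.69,0.01,-0,-1, 
-0,0.19,0,0.68,-0,-0,-1, 
-0,0.19,0.01,0.68,-0,-0,-1, 
-0,0.18,0.01,0.69,0,-0,-1, 
-0.01,0.19,0.01,0.68,0,-0.01,-1, 
0,0.19,0,0.69,0,0,-1, 
0,0.19,0.01,0.68,0.01,0,-1, 
0,0.19,0.01,0.68,-0,0,-1, 
0,0.18,0.01,0.69,-0,0,-1, 
0,0.19,0,0.68,0,0,-1, 
0,0.19,0.01,0.69,0,0,-1, 
0,0.19,0.01,0.68,0,0,-1, 
0,0.19,0.01,0.69,0.01,-0,-1, 
0,0.18,0,0.68,-0,-0,-1, 
0,0.19,0.01,0.68,-0,-0,-1, 
-0,0.19,0.01,0.69,0,-0,-1, 
-0,0.19,0.01,0.68,0,-0,-1, 
-0,0.19,0,0.69,0,-0,-1, 
-0,0.19,0.01,0.68,0.01,-0,-1,
```

Emit:
play_rows(plan=[0,0.11,-0.04,0,0,0,-1,0,0.12,-0.03,0,0,0,-1,0,0.11,-0.04,0,0,0,-1,0,0.12,-0.04,0,0,0,-1,0,0.11,-0.04,0,0,0,-1,0,0.12,-0.03,0,0,0,-1])

```text
time_s: 13.95
position: [519.4, -89.2, 189.3]
eef_rot: [0.119, 0.34, 0.882, 0.305]
ft_force: [0.1, 0.1, -3.1]
opening: 13.2
finger_force: 60.8
```

Emit:
play_rows(plan=[0,0.18,0,0.68,0,0,-1,0,0.19,0.01,0.69,0,0,-1,0,0.19,0.01,0.68,0,0,-1,0,0.19,0.01,0.69,0,0,-1,0,0.19,0,0.68,0,0,-1,0,0.19,0.01,0.68,0,0,-1,0,0.18,0.01,0.69,0,0,-1,0,0.19,0.01,0.68,0,0,-1])

```text
time_s: 14.75
position: [564.1, -39.3, 222.3]
eef_rot: [0.052, 0.356, 0.924, 0.131]
ft_force: [-0.5, -0.8, -3.4]
opening: 12.8
finger_force: 60.6
```

Emit:
play_rows(plan=[0,0.19,0,0.69,0,0,-1,0,0.19,0.01,0.68,0,0,-1,0,0.19,0.01,0.68,0,0,-1,0,0.18,0.01,0.69,0,0,-1,0,0.19,0,0.68,0,0,-1,0,0.19,0.01,0.69,0,0,-1,0,0.19,0.01,0.68,0,0,-1])

```text
time_s: 15.45
position: [608.0, 9.2, 229.0]
eef_rot: [-0.008, 0.36, 0.933, -0.024]
ft_force: [0.1, 0.2, -3.8]
opening: 13.1
finger_force: 60.6
```

Emit:
play_rows(plan=[0,0.19,0.01,0.69,0,0,-1,0,0.18,0,0.68,0,0,-1,0,0.19,0.01,0.68,0,0,-1,0,0.19,0.01,0.69,0,0,-1,0,0.19,0.01,0.68,0,0,-1,0,0.19,0,0.69,0,0,-1,0,0.19,0.01,0.68,0,0,-1,0,0,0,0,0,0,-1,0,0,0,0,0,0,-1])

```text
time_s: 16.35
position: [650.8, 56.3, 213.3]
eef_rot: [-0.068, 0.353, 0.916, -0.178]
ft_force: [0.8, -0.6, -3.3]
opening: 12.4
finger_force: 60.9
```

```bash
cat > now.py <<'E'
from h import *
s=sense();M=rot();print(s["time_s"],s["position"],s["ft_force"].round(1),s["opening"],s["joint_pos"].round(2))
th=np.arctan2(M[:,2]@B,-M[2,2]);c=np.array([2.7,0,197]);o=s["position"]-M@np.array([0,2.7,-197])
print("lean",np.degrees(th),"origin",o, "roll: tool x z-comp",M[2,0])
E
python3 now.py
python3 - <<'E'
from h import *
b=cv2.cvtColor(eyes.get_image("side"),cv2.COLOR_RGB2BGR)[110:310,150:370]
cv2.imwrite("pics/s6.png",cv2.resize(b,None,fx=3,fy=3,interpolation=2))
E
```

```text
16.35 [650.80695032  56.30006735 213.25664746] [ 0.8 -0.6 -3.3] 12.427573868295344 [ 0.12  0.71  1.05 -0.25  1.67 -0.7 ]
lean -21.946655561546134 origin [ 5.99847229e+02 -2.62020290e-01  3.15422367e+01] roll: tool x z-comp -0.001196505384004995
```

View pics/s6.png

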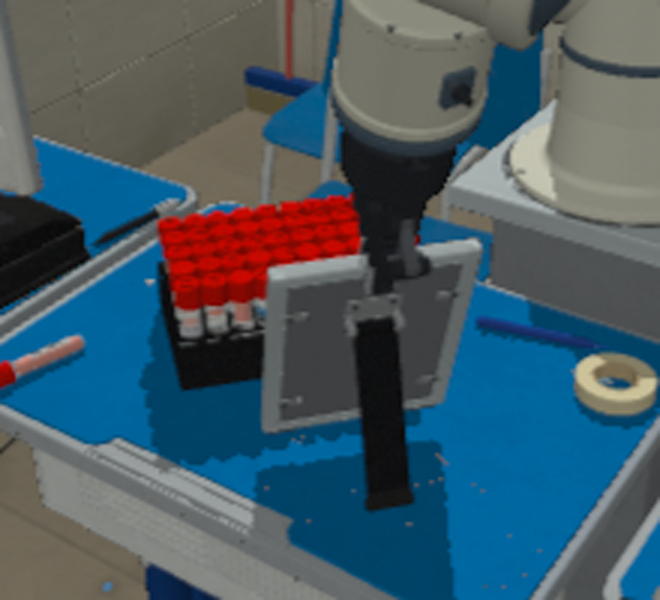

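The chart is held in the air leaning back 22°. Its leg is fully open with the end near (390,500) in the crop, and the desk below is clear. Lowering it now.

Emit:
play_rows(plan=[0,0.037,0.093,0,0,0,-1,0,0.038,0.093,0,0,0,-1,0,0.037,0.093,0,0,0,-1,0,0.038,0.093,0,0,0,-1,0,0.03,0.074,0,0,0,-1,0,0,0,0,0,0,-1,0,0,0,0,0,0,-1])

```text
time_s: 17.1
position: [650.7, 55.3, 190.5]
eef_rot: [-0.068, 0.354, 0.916, -0.179]
ft_force: [-3.0, -1.7, 9.8]
opening: 12.8
finger_force: 62.7
```

Emit:
play_rows(plan=[0,0.008,0.018,0,0,0,-1,0,0.008,0.018,0,0,0,-1,0,0,0,0,0,0,-1])

```text
time_s: 17.4
position: [650.7, 54.8, 190.0]
eef_rot: [-0.067, 0.354, 0.915, -0.179]
ft_force: [-7.9, -5.6, 25.8]
opening: 13.0
finger_force: 64.6
```

```bash
python3 now.py
```

```text
17.4 [650.67896093  54.7817657  190.00600734] [-7.9 -5.6 25.8] 12.982955925594451 [ 0.12  0.73  1.08 -0.25  1.62 -0.69]
lean -22.077178247009908 origin [599.70487603  -2.32615506   8.46643023] roll: tool x z-comp -0.0036210874797273362
```

Emit:
play_rows(plan=[0,-0.011,-0.026,0,0,0,-1,0,-0.01,-0.025,0,0,0,-1,0,0,0,0,0,0,-1,0,0,0,0,0,0,-1])

```text
time_s: 17.8
position: [651.0, 55.7, 190.6]
eef_rot: [-0.068, 0.354, 0.916, -0.178]
ft_force: [-1.6, -2.2, 6.0]
opening: 12.8
finger_force: 62.4
```

```bash
python3 now.py
```

```text
17.8 [651.04930954  55.70237937 190.59533765] [-1.6 -2.2  6. ] 12.770558641810135 [ 0.12  0.73  1.08 -0.25  1.62 -0.69]
lean -21.993060999328517 origin [600.08919412  -1.05815203   8.94292586] roll: tool x z-comp -0.002109098062641729
```

Emit:
play_rows(plan=[0,0,0,0,0,0,-0.6,0,0,0,0,0,0,-0.5,0,0,0,0,0,0,-0.3,0,0,0,0,0,0,0,0,0,0,0,0,0,0.1,0,0,0,0,0,0,0.1], newtons=20)

```text
time_s: 18.4
position: [651.0, 55.9, 190.3]
eef_rot: [-0.068, 0.354, 0.916, -0.178]
ft_force: [0.1, 0.4, -0.3]
opening: 46.9
finger_force: 0.0
```

Emit:
play_rows(plan=[0,0,-0.1,0,0,0,0.1,0,0,-0.2,0,0,0,0.1,0,0,-0.3,0,0,0,0.1,0,0,-0.5,0,0,0,0.1,0,0,-0.5,0,0,0,0.1,0,0,-0.5,0,0,0,0.1,0,0,-0.5,0,0,0,0.1,0,0,0,0,0,0,0.1,0,0,0,0,0,0,0.1,0,0,0,0,0,0,0.1])

```text
time_s: 19.4
position: [683.2, 92.0, 310.3]
eef_rot: [-0.068, 0.353, 0.916, -0.178]
ft_force: [-0.1, 0.3, -0.4]
opening: 46.8
finger_force: 0.0
```

Run:
```python
from h import *
print(sense()["position"])
b=cv2.cvtColor(eyes.get_image("side"),cv2.COLOR_RGB2BGR)[130:300,150:370]
cv2.imwrite("pics/s7.png",cv2.resize(b,None,fx=3.5,fy=3.5,interpolation=2))
```

```text
[683.18680783  91.96874047 310.33764649]
```

View pics/s7.png

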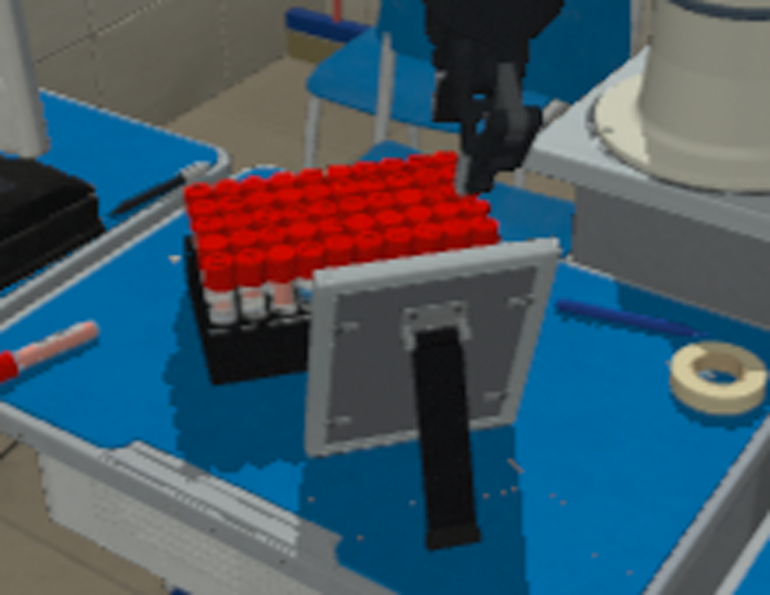

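The chart stands free on its bottom edge and its leg, whose end is near (452,540) in the crop. The gripper is clear. The rack corner maps to (211,239), the same as at the start.

```bash
python3 -c "
from cell import manip;print(manip.finish_job())"
```

```text
the job is handed in; nothing more can be done
None
```

The chart now stands upright on its bottom edge and fully opened leg, with its face to the rack and leaning on nothing else. The gripper has let go and is clear, nothing else looks moved, and the job is handed in at about 19 s of the 67 s allowed.

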